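# Spin the copper tray and stop its eye under the scriber

### The job

The copper tray on the bench turntable is about to be marked out: with a fingertip on its rim flick it into a free spin and, without touching it, let its hanging eye (the brass plate with a hole) run past the scriber's point at least once. Then brake it gently with a fingertip on the tray so that it comes to rest with the hole under the scriber's point; do not let it stop somewhere else and push it round. The program finishes with the fingertip still on the tray, holding it there; grip and lift nothing, and leave the scribing gauge and everything else on the bench where it is.

Things in the scene. Friction and masses are not known exactly. Their poses are not given: they have to be found in the camera images.
- turntable: bench turntable, fixed to the bench: a green cast foot 184 mm across with a column; its origin is on the bench top, on the turntable's upright axis. The tray turns about this axis.
- head (a joint): angle of the turntable's head and tray, rad, anticlockwise from above, no stops, counts on over many turns. Light bearing: running free it slows by about 0.08 + 0.085 x speed rad/s2 (20 % either way: 2 rad/s lasts some 1.7 turns) and stays where it stops. Starts at 1.4 to 4.9; near 0, 6.28, 12.57 .. the eye is roughly (0.1 rad) under the scriber; see eye and scriber_tip for the exact place.
- tray: copper tray fixed on the head: round, 280 mm across, 20 mm high, underside 96 mm and top 116 mm above the bench; origin at the centre of its underside, x towards the hanging eye. Outside edge: a smooth upright wall 20 mm high all round. On top a flat smooth border (radius 105 to 140 mm), inside it a well 7 mm deeper. Rigid; friction with fingers about 0.5 to 0.7.
- tray_top (a point): centre of the tray, on its axis, at the height of the top of its border (116 mm above the bench)
- eye (a point): centre of the hole of the hanging eye: a brass tongue plate 30 mm wide riveted flat on the tray's border (it does not stand proud), with a dark hole 11 mm across, 122.5 mm from the tray's axis; turns with the tray
- scriber_tip (a point): point of the scribing gauge's needle, 7 mm above the tray's border and over the circle on which the hole runs; the needle comes down to it from the gauge's column
- gauge: scribing gauge standing loose on the bench beside the tray: steel foot 62 x 52 x 30 mm, upright column to 220 mm above the bench, a clamp and a thin needle. Origin on the bench under the foot; its x axis points away from the tray, the needle reaches 87.5 mm to its -x, over the tray's border. 1.3 kg; leave it alone.
- mallet: wooden mallet lying down, 245 mm long, head 60 mm thick; origin on the bench under its middle; leave it alone
- chasing_hammer: small hammer lying down, 210 mm long; origin on the bench under its middle; leave it alone
- punch_bowl: copper bowl 150 mm across, 34 mm high, with three steel punches lying in it; origin on the bench under its middle; leave it alone
- tea_glass: tea glass on a saucer 104 mm across, 88 mm high; origin on the bench under its middle; leave it alone
- coffee_pot: small copper coffee pot 80 mm high, its long handle along its +x, 155 mm, rising to 108 mm; origin on the bench under its middle; leave it alone
- water_bottle: water bottle, 62 mm across, 200 mm high; origin on the bench under its middle; leave it alone
- flat_punch: steel punch lying near the turntable, 117 mm long, 9 mm thick; origin on the bench under its middle; leave it alone
- dividers: steel dividers lying near the turntable, 170 mm long, 14 mm thick; origin on the bench under its middle; leave it alone

How it is judged:
On the way, in this order (a step that is already met when the one before it is completed fails the run):
1. the tray spins freely, faster than 0.7 rad/s, with no finger on it ((velocity of joint head above 0.7 rad/s or velocity of joint head below -0.7 rad/s) and contact force between the fingers and tray below 0.05 N), for 0.2 s.
2. still running untouched, its hanging eye has gone past the scriber's point ((value of joint head above 6.9 rad or value of joint head below -0.6 rad) and (velocity of joint head above 0.15 rad/s or velocity of joint head below -0.15 rad/s) and contact force between the fingers and tray below 0.05 N), for 0.1 s.
3. after that run a fingertip is laid on the tray to brake it ((value of joint head above 6.9 rad or value of joint head below -0.6 rad) and contact force between the fingers and tray above 0.3 N).
At the end, for the whole second after the job is handed in: the hole of the hanging eye lies within 10 mm (seen from above) of the scriber's point, the tray stands still (under 0.03 rad/s), a finger rests on the tray with 0.3 to 30 N, and the gauge is where it was (horizontal distance between eye and scriber_tip below 0.01 m and velocity of joint head between -0.03 and 0.03 rad/s and contact force between the fingers and tray between 0.3 and 30 N and distance of gauge from where it was at the start of the episode below 0.008 m); the arm keeps its last pose, push and grip.
It fails at once if after its run past the scriber the tray comes to a stop with the eye more than 35 mm from the scriber's point ((value of joint head above 6.9 rad or value of joint head below -0.6 rad) and velocity of joint head between -0.02 and 0.02 rad/s and horizontal distance between eye and scriber_tip above 0.035 m).
It fails at once if the tray is pressed or struck with more than 70 N (contact force between the fingers and tray above 70 N).
It fails at once if the scribing gauge is moved (8 mm) or tipped (distance of gauge from where it was at the start of the episode above 0.008 m or angle between gauge's own z axis and vertical above 0.1 rad).
It fails at once if a bystander is moved more than 20 mm or lifted (distance of any of mallet, chasing_hammer, punch_bowl, tea_glass, coffee_pot, water_bottle, flat_punch, dividers from where it was at the start of the episode above 0.02 m).
It also fails if it takes over 58 s, if anything falls off the work surface, if the arm or the gripper's body presses on something with over 40 N, if the wrist force passes 120 N, or if a joint passes its speed limit or range.

### The arm

A 6-joint arm with a two-finger parallel gripper is mounted at the origin on the work surface. World frame = base frame: x ahead of the robot, y to its left, z up, the work surface at z = 0. Lengths are in m, angles in rad, forces in N, time in s.
With the tool pointing down it reaches from about 0.275 to 0.875 m from the base axis. Payload 12.5 kg.
Tool frame: the origin (TCP) lies at the very end of the fingers, on their centre line; the grasp point (between the pads) lies 19 mm behind it; z points along the fingers, y is the line along which they close (so a half turn about z gives the same grasp; the last joint's range is limited). The gripper opens to 85 mm and grips with 20 to 120 N. Pads are 22 mm wide; open, the fingers measure 114 mm over their backs; the gripper's body (76 mm by 85 mm) begins 54 mm behind the grasp point. The pads swing forward as they close: fully open they stand 13 mm farther back than shut.
Start: joints at [1.022, 0.351, 1.652, -0, 1.139, -0.085], TCP at [0.246, 0.492, 0.206] pointing down, gripper open.
Joint ranges: [-2.75, 2.75], [-0.79, 2.1], [0.01, 2.65], [-1.57, 4.71], [0.07, 3.14], [-2.87, 2.87]. Speed limits (rad/s): [2.22, 2.22, 2.79, 3.14, 3.14, 3.14].

### API

Orientations are given as a 3x3 rotation matrix whose columns are the frame's x, y, z axes.
In Python, from bench import manip gives the robot as it stands. Calls block until the motion is done:
- manip.move_ptp(position, orientation): joint-space move of the TCP to a pose.
- manip.move_l(position, attitude=None, max_speed=0.15): straight line of the TCP; attitude=None keeps the orientation; max_speed is the mean speed in m/s.
- manip.move_j(angles): joint-space move.
- manip.set_gripper(opening, effort=None): opening from 0.0 (shut) to 1.0 (fully open); effort is the grip in N (None keeps the last); returns when the fingers have stopped.
- manip.dwell(seconds).
- manip.inverse_kinematics(position, orientation): joint angles nearest the present ones, or None.
- manip.grab_frame(name): name is "scene" or "top"; returns (picture, depth): 384x512x3 uint8, red, green, blue; 384x512 float32, m along the optical axis (not along the pixel's ray), 0 where there is no reading.
- manip.get_calibration(name): a dict with "camera_matrix" (3x3 intrinsics, pixels), "R" (3x3) and "t" (3): a world point X has camera coordinates R X + t. Camera axes: x right, y down, z forward; pixel columns grow to the right and rows downward; lengths in m; the calibration is good to about 2 mm. A picture is of the moment at which its call begins. get_calibration takes no time and is no camera call.
A pose or a line that the arm cannot do raises manip.Unreachable and nothing moves.
- manip.sign_off(): hands the job in; it is judged then, once.
Trained networks look in the newest picture that a camera, given by its name, has taken for a name from the list of things; names that differ only in an ending like _2 or _b are one class to them, and where a whole thing is asked for, a point or a joint stands for the part that bears it (a point fixed in the world has none). Each returns a list of dicts, best first, with "confidence" (0 to 1); they miss things now and then, are a little off and sometimes report something else, mostly with a low value. They report only what shows in the picture. A call takes as long as a camera call.
- manip.look_for(camera, name): "at" ([x, y, z] in m, in world coordinates, good to about 4 mm: the middle of the surface that is visible of it).
Readings, each from a call of its own:
- manip.current_time(): time.
- manip.current_qpos(): joint angles.
- manip.current_joint_vel(): joint speeds.
- manip.current_joint_torque(): joint torques, N m.
- manip.current_ee_pos(): TCP position.
- manip.current_tcp_rot(): TCP orientation.
- manip.current_force(): force on the tool from outside, world axes, zero at the start.
- manip.current_ft_torque(): the same for the moment, N m.
- manip.current_grip_width(): opening from 0.0 (shut) to 1.0 (fully open).
- manip.current_grip_force(): force on a finger pad.
Only numpy, scipy, OpenCV 4.12 (cv2) and the standard library are available. Lean on these libraries where they do the work, as an engineer would, in place of code of your own. Each camera call takes 0.05 s, during which the arm holds its last target. There are 200 camera calls.

## Working session

There is one attempt and no reset: what is moved stays moved. The work goes in short steps, each a Python script; the robot and the scene stay as the last script left them, time stands still between calls to the robot, and variables do not carry over. Pictures are saved under pics/ and viewed, at most 10 in all, crops included, and the job is handed in when it is done.

```bash
mkdir -p pics; ls
python3 - <<'E'
from bench import manip
import cv2,numpy as np
for c in("scene","top"):
    p,d=manip.grab_frame(c); cv2.imwrite(f"pics/{c}0.png",p[:,:,::-1]); np.save(f"pics/{c}d.npy",d)
    k=manip.get_calibration(c); print(c,k)
    for n in("turntable","tray","tray_top","eye","scriber_tip","gauge","mallet","chasing_hammer","punch_bowl","tea_glass","coffee_pot","water_bottle","flat_punch","dividers"):
        r=manip.look_for(c,n)
        print(n,[(np.round(x["at"],3).tolist(),round(x["confidence"],2)) for x in r[:2]])
print(manip.current_time())
E
```

```text
pics
scene {'camera_matrix': array([[352.75521413,   0.        , 248.41867769],
       [  0.        , 352.75521413, 197.85024374],
       [  0.        ,   0.        ,   1.        ]]), 'R': array([[-0.83600764,  0.54857349,  0.01258383],
       [ 0.35976847,  0.56530272, -0.74229339],
       [-0.41431615, -0.61603568, -0.66995684]]), 't': array([ 0.49311151, -0.10035618,  1.48789547])}
turntable [([0.552, -0.006, 0.108], 0.77), ([0.434, -0.49, 0.033], 0.22)]
tray [([0.547, -0.005, 0.108], 0.92)]
tray_top [([0.542, -0.004, 0.111], 0.77)]
eye [([0.543, -0.009, 0.111], 0.74), ([0.66, -0.402, 0.061], 0.48)]
scriber_tip [([0.677, 0.158, 0.031], 0.77)]
gauge [([0.677, 0.153, 0.031], 0.61), ([0.545, -0.006, 0.109], 0.39)]
mallet [([0.434, -0.489, 0.035], 0.58)]
chasing_hammer [([0.354, 0.488, 0.016], 0.61)]
punch_bowl [([0.551, 0.473, 0.012], 0.83)]
tea_glass [([0.562, -0.513, 0.035], 0.77)]
coffee_pot [([0.663, -0.401, 0.06], 0.74), ([0.686, 0.388, 0.121], 0.34)]
water_bottle [([0.676, 0.16, 0.029], 0.6), ([0.684, 0.388, 0.12], 0.59)]
flat_punch []
dividers [([0.543, -0.014, 0.11], 0.74), (
[... 362 characters left out ...]
 array([-0.03433113,  0.57995497,  1.45975116])}
turntable [([0.539, -0.017, 0.108], 0.81)]
tray [([0.535, -0.019, 0.109], 0.68)]
tray_top [([0.532, -0.012, 0.108], 0.65), ([0.562, 0.484, 0.014], 0.4)]
eye [([0.538, -0.024, 0.115], 0.98)]
scriber_tip [([0.665, 0.143, 0.033], 0.78)]
gauge [([0.663, 0.146, 0.032], 0.63), ([0.561, -0.514, 0.011], 0.47)]
mallet []
chasing_hammer [([0.325, 0.486, 0.017], 0.66), ([0.423, -0.5, 0.044], 0.65)]
punch_bowl [([0.561, 0.486, 0.02], 0.75)]
tea_glass [([0.56, -0.517, 0.014], 0.77), ([0.322, 0.483, 0.016], 0.31)]
coffee_pot [([0.649, -0.415, 0.082], 0.83)]
water_bottle [([0.667, 0.36, 0.134], 0.59)]
flat_punch []
dividers [([0.768, 0.028, 0.01], 0.58)]
1.5
```

View pics/scene0.png

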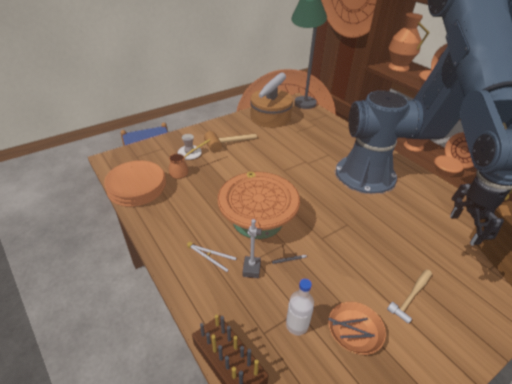

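View pics/top0.png

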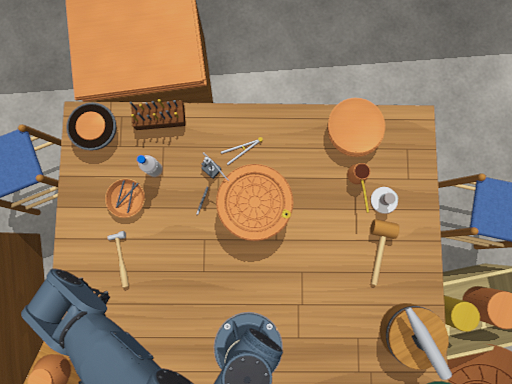

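The scene view shows the tray at about (258,202), with its eye at (251,174), and the gauge at (252,265). In the top view the tray is at (254,202), the eye at (286,213), the gauge foot at (210,167), the dividers at (242,150) and the flat punch at (203,200). Next I'll fit the rim from depth and enlarge both crops.

```bash
cat > h.py <<'E'
import numpy as np,cv2
from scipy.optimize import least_squares
from bench import manip
def cal(c):
    k=manip.get_calibration(c); return np.array(k["camera_matrix"]),np.array(k["R"]),np.array(k["t"])
def cloud(c,d):
    K,R,t=cal(c); v,u=np.mgrid[:384,:512]
    P=np.stack([(u-K[0,2])/K[0,0]*d,(v-K[1,2])/K[1,1]*d,d],-1)
    return (P-t)@R
def proj(c,X):
    K,R,t=cal(c); q=(R@np.asarray(X,float)+t); q=K@q; return q[:2]/q[2]
def ray(c,uv,z):
    K,R,t=cal(c); o=-R.T@t; r=R.T@np.linalg.inv(K)@np.array([uv[0],uv[1],1.]); return o+r*(z-o[2])/r[2]
def brass(c,p,ctr,z=0.116):
    """yellow eye pixels on border -> world centroid"""
    hsv=cv2.cvtColor(p,cv2.COLOR_RGB2HSV); m=(hsv[...,0]>21)&(hsv[...,0]<36)&(hsv[...,1]>120)&(hsv[...,2]>90)
    v,u=np.nonzero(m); K,R,t=cal(c)
    W=np.array([ray(c,(a,b),z) for a,b in zip(u,v)]) if len(u) else np.zeros((0,3))
    if len(W)==0: return None
    r=np.hypot(*(W[:,:2]-ctr).T); s=(r>.1)&(r<.148); return W[s],u[s],v[s]
E
python3 - <<'E'
from h import *
for c,(u0,u1,v0,v1) in dict(scene=(205,315,165,285),top=(190,305,130,250)).items():
    p=cv2.imread(f"pics/{c}0.png")[:,:,::-1].copy(); d=np.load(f"pics/{c}d.npy"); P=cloud(c,d)
    m=(abs(P[...,2]-.114)<.008)&(np.hypot(P[...,0]-.54,P[...,1]+.01)<.17)
    Q=P[m]; 
    f=cv2.minEnclosingCircle(Q[:,:2].astype(np.float32))
    border=Q[Q[:,2]>.1125]; print(c,f,len(Q),"z",np.percentile(Q[:,2],[5,50,95]))
    # outline ellipse->world: mask contour, intersect with z=.116
    cs,_=cv2.findContours(m.astype(np.uint8),cv2.RETR_EXTERNAL,cv2.CHAIN_APPROX_NONE)
    k=max(cs,key=len)[:,0]; W=np.array([ray(c,q,.116)[:2] for q in k])
    s=least_squares(lambda x:np.hypot(W[:,0]-x[0],W[:,1]-x[1])-.139,[.54,-.01],loss="soft_l1",f_scale=.002); print("fit",s.x,np.std(s.fun))
    s=least_squares(lambda x:np.hypot(W[:,0]-x[0],W[:,1]-x[1])-x[2],[.54,-.01,.14],loss="soft_l1",f_scale=.002); print("fit",s.x,np.std(s.fun))
    e=brass(c,p,s.x[:2]); 
    if e: print("eye",len(e[0]),e[0].mean(0),np.degrees(np.arctan2(*(e[0].mean(0)[:2]-s.x[:2])[::-1])),e[1].mean(),e[2].mean())
    # gauge heights
    g=(np.hypot(P[...,0]-.66,P[...,1]-.14)<.09)&(P[...,2]>.012)&(P[...,0]-.54+P[...,1]>0.02)
    g&=~m
    G=P[g]; 
    for a,b in((.02,.04),(.04,.12),(.12,.18),(.18,.23)):
        q=G[(G[:,2]>a)&(G[:,2]<b)]; print(a,b,len(q),q.mean(0).round(4) if len(q) else "", q.min(0).round(3) if len(q) else "",q.max(0).round(3) if len(q) else "")
    cv2.imwrite(f"pics/{c}c.png",cv2.resize(p[v0:v1,u0:u1,::-1],None,fx=5,fy=5,interpolation=cv2.INTER_CUBIC)[:600,:575])
a=cv2.imread("pics/scenec.png");b=cv2.imread("pics/topc.png")
E
```

```text
scene ((0.5382383465766907, -0.021304700523614883), 0.14177575707435608) 3664 z [0.10876189 0.1129937  0.11972832]
fit [ 0.53936555 -0.01817027] 0.0073456721850638125
fit [ 0.53946934 -0.01809142  0.13982637] 0.007370454280047661
0.02 0.04 275 [0.6808 0.1548 0.031 ] [0.641 0.112 0.02 ] [0.714 0.188 0.04 ]
0.04 0.12 83 [0.6608 0.1336 0.0831] [0.575 0.054 0.04 ] [0.682 0.154 0.12 ]
0.12 0.18 66 [0.6738 0.1493 0.1542] [0.625 0.087 0.121] [0.687 0.167 0.18 ]
0.18 0.23 110 [0.6741 0.1521 0.1945] [0.653 0.135 0.18 ] [0.7   0.167 0.224]
top ((0.5394945740699768, -0.01792941801249981), 0.1402827799320221) 4291 z [0.10702787 0.11267097 0.11963038]
fit [ 0.53884847 -0.01801439] 0.0012132442025940676
fit [ 0.53885817 -0.01802316  0.13797689] 0.0012130740368007456
eye 51 [ 0.49506067 -0.1334816   0.116     ] -110.7735192311731 285.8235294117647 213.64705882352942
0.02 0.04 141 [0.67   0.1508 0.0309] [0.641 0.114 0.02 ] [0.7   0.188 0.04 ]
0.04 0.12 16 [0.6726 0.1473 0.077 ] [0.67  0.14  0.042] [0.682 0.155 0.117]
0.12 0.18 46 [0.6487 0.1144 0.1542] [0.596 0.077 0.122] [0.678 0.151 0.178]
0.18 0.23 68 [0.672  0.1521 0.1928] [0.653 0.136 0.181] [0.7   0.168 0.225]
```

View pics/topc.png

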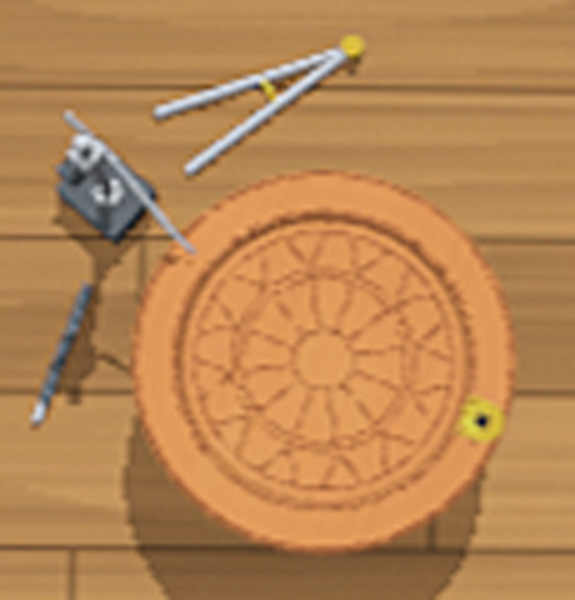

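View pics/scenec.png

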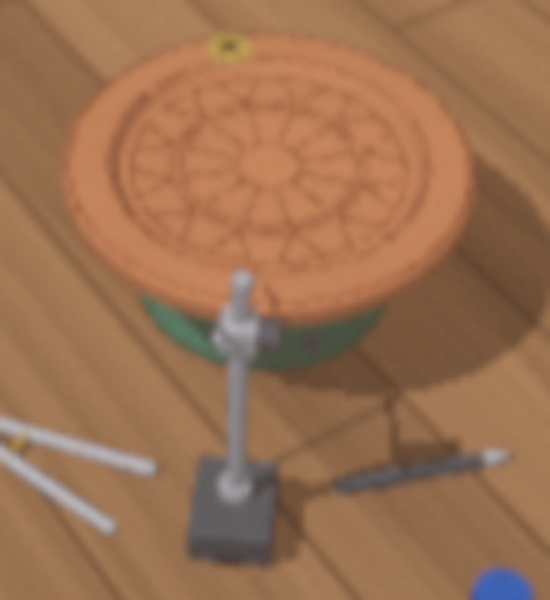

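The top crop puts the needle tip at about (190,250), which is full-image (227.6,179.6), and the eye's dark hole at (481,420), which is (285.8,213.6). In the scene crop the needle's end shows faintly near (272,300). The near side of the tray is clear, so I'll compute the tip and test a press there.

Run:
```python
from h import *
C=np.array([.539,-.018])
for c,uv in(("top",(227.6,179.6)),("scene",(259.,224.8))):
    w=ray(c,uv,.123)[:2]; print(c,w,np.hypot(*(w-C)),np.arctan2(*(w-C)[::-1]))
w=ray("top",(285.8,213.6),.116)[:2]; print("hole",w,np.hypot(*(w-C)),np.arctan2(*(w-C)[::-1]))
# needle line from top depth cloud
P=cloud("top",np.load("pics/topd.npy")); v,u=np.nonzero((P[...,2]>.122)&(P[...,2]<.2)&(np.hypot(P[...,0]-.62,P[...,1]-.09)<.09))
for a,b in zip(v,u): print((b,a),P[a,b].round(4),end=" ")
print()
Rd=np.array([[0,1,0],[1,0,0],[0,0,-1.]])   # tool x=+y world, y=+x
t0=manip.current_time()
manip.set_gripper(0.0,30)
for R in(Rd,np.array([[0,-1,0],[-1,0,0],[0,0,-1.]])):
    print(manip.inverse_kinematics([.4165,-.018,.15],R), manip.inverse_kinematics([.385,.12,.102],R), manip.inverse_kinematics([.385,-.18,.102],R))
for R in (np.diag([1.,-1,-1]),np.diag([-1.,1,-1])):
    print(manip.inverse_kinematics([.4165,-.018,.15],R), manip.inverse_kinematics([.385,.12,.102],R), manip.inverse_kinematics([.385,-.18,.102],R))
print(manip.current_time()-t0,manip.current_grip_width())
```

```text
top [0.61641019 0.07827744] 0.12353818158924702 0.8936013994155101
scene [0.61499506 0.095225  ] 0.13636403347995008 0.9796713338380358
hole [ 0.49522496 -0.1333963 ] 0.12342025376524732 -1.933371092606458
(np.int64(207), np.int64(156)) [0.689  0.1474 0.186 ] (np.int64(207), np.int64(157)) [0.6849 0.1471 0.1884] (np.int64(208), np.int64(157)) [0.686  0.1441 0.1836] (np.int64(208), np.int64(158)) [0.6818 0.1437 0.1867] (np.int64(209), np.int64(158)) [0.6825 0.1406 0.1834] (np.int64(204), np.int64(159)) [0.6772 0.157  0.1911] (np.int64(208), np.int64(159)) [0.6775 0.1432 0.1905] (np.int64(209), np.int64(159)) [0.6778 0.1399 0.1892] (np.int64(210), np.int64(159)) [0.6779 0.1365 0.1886] (np.int64(203), np.int64(160)) [0.6744 0.1609 0.1871] (np.int64(204), np.int64(160)) [0.6748 0.1576 0.1857] (np.int64(208), np.int64(160)) [0.6747 0.1435 0.1869] (np.int64(209), np.int64(160)) [0.6743 0.1398 0.1888] (np.int64(210), np.int64(160)) [0.6746 0.1365 0.1876] (np.int64(211), np.int64(160)) [0.6775 0.1345 0.1737] (np.int64(203), np.int64(161)) [0.6717 0.1613 0.1834] (np.int64(204), np.int64(161))
[... 4847 characters left out ...]
 2.05700785e+00 -4.44089210e-16
  8.00508001e-01  2.59462352e+00]
[-1.54963543e-01  1.86237665e-01  2.03401019e+00 -4.44089210e-16
  9.21344799e-01  1.41583278e+00] [ 1.86580199e-01  2.48942312e-01  2.10806342e+00 -4.44089210e-16
  7.84586921e-01  1.75737653e+00] [-5.46969134e-01  2.84076800e-01  2.05700785e+00 -4.44089210e-16
  8.00508001e-01  1.02382719e+00]
[-1.54963543e-01  1.86237665e-01  2.03401019e+00 -4.44089210e-16
  9.21344799e-01 -1.72575987e+00] [ 1.86580199e-01  2.48942312e-01  2.10806342e+00 -4.44089210e-16
  7.84586921e-01 -1.38421613e+00] [-5.46969134e-01  2.84076800e-01  2.05700785e+00 -4.44089210e-16
  8.00508001e-01 -2.11776546e+00]
0.7667000000000002 -0.004441794602373808
```

```bash
cat >> h.py <<'E'
C=np.array([.539,-.018]); Rd=np.array([[0,1,0],[1,0,0],[0,0,-1.]]); TIP=0.8936
B=np.array([.4165,-.018])
def eye():
    """(time, angle of eye minus scriber, n)"""
    t=manip.current_time(); p,d=manip.grab_frame("top"); e=brass("top",p,C)
    if e is None or len(e[0])<25: return t,None,0
    w=e[0].mean(0)[:2]-C; return t,(np.arctan2(w[1],w[0])-TIP)%(2*np.pi),len(e[0])
E
python3 - <<'E'
from h import *
manip.move_ptp([*B,.16],Rd); print(manip.current_time(), "eye",eye())
manip.move_l([*B,.1185],max_speed=.1)
f0=manip.current_force()
z=.1185
while z>.1125:
    z-=.0005; t=manip.current_time(); manip.move_l([*B,z],max_speed=.02); t1=manip.current_time()
    f=np.array(manip.current_force())-f0; print(round(z,4),manip.current_ee_pos()[2].round(5),f.round(2),round(t1-t,3))
    if f[2]>8: break
for a in(.1205,.1175,):
    t=manip.current_time(); manip.move_l([*B,a],max_speed=.03); print(manip.current_time()-t)
print(eye())
E
```

```text
4.2167 eye (4.2167, np.float64(3.4553566664514093), 52)
0.118 0.11844 [ 0.35 -0.74  0.06] 0.25
0.1175 0.11758 [ 0.36  0.34 -1.41] 0.25
0.117 0.11695 [ 0.3   0.7  -1.03] 0.25
0.1165 0.11649 [-0.35 -0.68 -1.54] 0.25
0.116 0.11597 [ 0.23 -0.98 -0.68] 0.25
0.1155 0.11547 [0.05 0.12 0.29] 0.25
0.115 0.11497 [-0.04  0.59 -0.15] 0.25
0.1145 0.11448 [ 0.3  -0.42 -0.43] 0.25
0.114 0.114 [-0.46  0.69 -0.45] 0.25
0.1135 0.11347 [ 0.04  0.25 -1.04] 0.25
0.113 0.11298 [ 0.39  0.56 -1.54] 0.25
0.1125 0.11247 [ 0.56 -0.33 -1.26] 0.25
0.4166999999999996
0.25
(8.5, np.float64(3.4553566664514093), 52)
```

Run:
```python
from h import *
manip.move_l([*B,.113],max_speed=.05)
f0=np.array(manip.current_force())
p,d=manip.grab_frame("scene"); cv2.imwrite("pics/s2.png",cv2.resize(p[140:240,200:330,::-1],None,fx=5,fy=5,interpolation=cv2.INTER_CUBIC))
z=.113
while z>.107:
    z-=.001; manip.move_l([*B,z],max_speed=.02)
    f=np.mean([manip.current_force() for _ in range(6)],0)
    print(round(z,4),manip.current_ee_pos()[2].round(5),f.round(2),manip.current_joint_torque().round(1))
    if f[2]-f0[2]>5: break
print(manip.current_time())
```

```text
0.112 0.11198 [-0.57 -0.51 -0.17] [ -0.  -37.9 -22.4  -0.   -0.    0. ]
0.111 0.11098 [ 0.77  0.16 -0.76] [ -0.  -38.  -22.3  -0.   -0.    0. ]
0.11 0.10995 [0.29 0.47 0.73] [ -0.  -38.  -22.3  -0.   -0.    0. ]
0.109 0.10895 [-0.4   0.26 -0.46] [ -0.  -38.1 -22.2  -0.   -0.    0. ]
0.108 0.10793 [-0.27  0.89  0.24] [ -0.  -38.1 -22.1  -0.   -0.    0. ]
0.107 0.10695 [-0.22 -0.4  -0.54] [ -0.  -38.2 -22.   -0.   -0.    0. ]
10.35
```

View pics/s2.png

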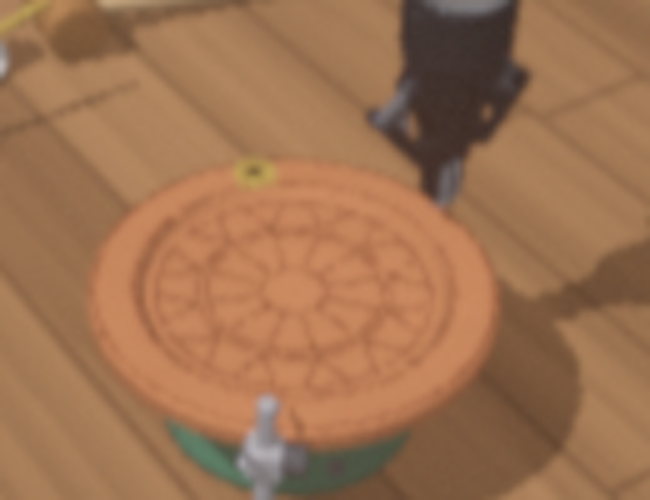

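The fingertip stands beyond the far (robot-side) edge of the tray, at crop (440,200), which is image (288,180). That means it is outside the rim, so I'll compare the projections.

Run:
```python
from h import *
for X in ([.4165,-.018,.107],[.4165,-.018,.135],[.539,-.018,.116],[.539,-.018,.109],[.399,-.018,.116],[.495,-.1334,.116],[.6164,.0783,.123],[.539-.14*.707,-.018-.14*.707,.116]):
    print(X,proj("scene",X).round(1),proj("top",X).round(1))
p,d=manip.grab_frame("top"); cv2.imwrite("pics/t3.png",cv2.resize(p[150:290,180:320,::-1],None,fx=4,fy=4,interpolation=cv2.INTER_CUBIC))
print(np.array(manip.current_ee_pos()),np.array(manip.current_tcp_rot()).round(3))
# scene depth sanity on table & border
for c in("scene","top"):
    P=cloud(c,np.load(f"pics/{c}d.npy"))
    for uv in([(280,330),(420,260),(257,201),(222,203),(296,205)] if c=="scene" else [(300,290),(100,260),(254,202),(222,203),(287,203),(255,235),(255,169)]): print(c,uv,P[uv[1],uv[0]].round(4))
```

```text
[0.4165, -0.018, 0.107] [286.8 186.6] [253.7 235.3]
[0.4165, -0.018, 0.135] [287.4 180.5] [253.7 235.2]
[0.539, -0.018, 0.116] [258.5 197. ] [254.  201.3]
[0.539, -0.018, 0.109] [258.4 198.6] [253.9 201.5]
[0.399, -0.018, 0.116] [290.9 182.9] [253.6 240.2]
[0.495, -0.1334, 0.116] [250.5 174.9] [285.8 213.7]
[0.6164, 0.0783, 0.123] [255.6 221.7] [227.6 179.6]
[0.44002, -0.11698, 0.116] [265.4 172.3] [281.3 228.9]
[ 0.41646933 -0.01799981  0.10698432] [[-0.  1. -0.]
 [ 1.  0.  0.]
 [ 0. -0. -1.]]
scene (280, 330) [ 7.219e-01  3.592e-01 -2.000e-04]
scene (420, 260) [0.1938 0.4158 0.0026]
scene (257, 201) [ 0.5517 -0.0079  0.1119]
scene (222, 203) [ 0.6593 -0.0566  0.1182]
scene (296, 205) [0.4577 0.0831 0.118 ]
top (300, 290) [ 0.212  -0.1971  0.0023]
top (100, 260) [ 3.197e-01  5.690e-01 -1.000e-04]
top (254, 202) [ 0.5367 -0.0182  0.1126]
top (222, 203) [0.5317 0.0975 0.116 ]
top (287, 203) [ 0.5335 -0.1376  0.1182]
top (255, 235) [ 0.4175 -0.0227  0.1199]
top (255, 169) [ 0.6573 -0.0208  0.1183]
```

View pics/t3.png

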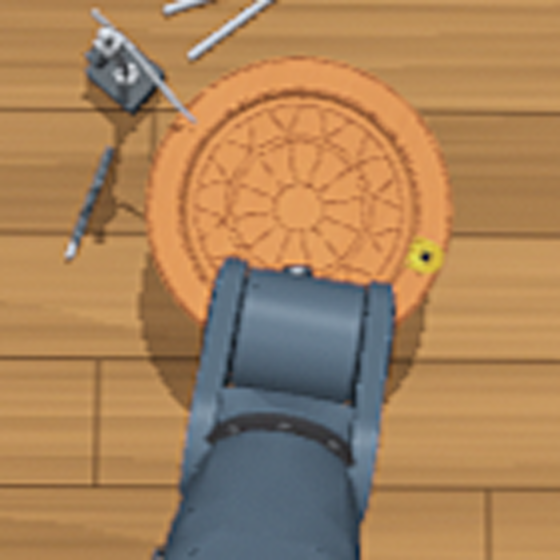

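Run:
```python
from h import *
p,d=manip.grab_frame("scene"); P=cloud("scene",d); np.save("pics/s4.npy",d)
for v in range(160,192,2):
    print(v,[(u,*P[v,u].round(3).tolist(),*p[v,u].tolist()) for u in range(281,298,3)])
```

```text
160 [(281, 0.459, -0.012, 0.243, 86, 77, 75), (284, 0.45, -0.009, 0.242, 67, 50, 44), (287, 0.435, -0.011, 0.234, 66, 49, 44), (290, 0.43, -0.002, 0.238, 67, 51, 47), (293, 0.409, -0.01, 0.225, 64, 48, 42), (296, 0.406, 0.001, 0.231, 63, 48, 43)]
162 [(281, 0.457, -0.014, 0.233, 81, 66, 62), (284, 0.448, -0.01, 0.232, 66, 50, 43), (287, 0.437, -0.007, 0.23, 68, 51, 46), (290, 0.429, -0.001, 0.23, 67, 51, 46), (293, 0.41, -0.008, 0.218, 64, 48, 42), (296, 0.402, -0.002, 0.219, 87, 63, 50)]
164 [(281, 0.456, -0.015, 0.224, 104, 82, 70), (284, 0.447, -0.01, 0.224, 67, 48, 40), (287, 0.435, -0.009, 0.22, 67, 50, 44), (290, 0.428, -0.002, 0.221, 67, 50, 44), (293, 0.413, -0.004, 0.214, 65, 49, 43), (296, 0.399, -0.004, 0.208, 93, 68, 54)]
166 [(281, 0.461, -0.008, 0.222, 115, 94, 84), (284, 0.433, -0.025, 0.2, 76, 57, 48), (287, 0.431, -0.012, 0.207, 67, 49, 42), (290, 0.425, -0.004, 0.211, 66, 50, 44), (293, 0.412, -0.003, 0.206, 64, 47, 41), (296, 0.392, -0.011, 0.193, 70, 52, 45)]
168 [(281, 0.462, -0.005, 0.216, 97, 73, 61), (284, 0.428, -0.029, 0.187, 79, 58, 50), (287, 0.432, -0.01,
[... 2270 characters left out ...]
 129, 90), (287, 0.425, -0.008, 0.121, 198, 134, 94), (290, 0.414, -0.005, 0.118, 186, 123, 87), (293, 0.405, 0.001, 0.118, 160, 107, 73), (296, 0.298, -0.095, 0.001, 161, 119, 83)]
188 [(281, 0.442, -0.019, 0.111, 186, 123, 85), (284, 0.435, -0.011, 0.114, 197, 133, 92), (287, 0.427, -0.004, 0.116, 191, 127, 87), (290, 0.421, 0.004, 0.118, 199, 134, 94), (293, 0.412, 0.01, 0.118, 192, 129, 90), (296, 0.306, -0.085, 0.001, 164, 117, 82)]
190 [(281, 0.447, -0.012, 0.109, 189, 125, 86), (284, 0.439, -0.005, 0.111, 197, 133, 93), (287, 0.437, 0.008, 0.119, 185, 122, 85), (290, 0.427, 0.012, 0.118, 199, 135, 94), (293, 0.418, 0.017, 0.117, 199, 135, 95), (296, 0.409, 0.023, 0.118, 170, 113, 78)]
```

The depth cloud shows the shut fingers ending about 20 mm above the reported TCP height, at z of about 0.135, over the border as planned. I'll keep descending carefully until contact.

Run:
```python
from h import *
print(manip.current_grip_width(),manip.current_time())
z=.107; last=None
while z>.080:
    z-=.0015; manip.move_l([*B,z],max_speed=.03)
    tq=manip.current_joint_torque()[1]; f=manip.current_force()
    print(round(z,4),manip.current_ee_pos()[2].round(5),np.round(f,2),tq.round(2))
    if f[2]>4: break
print(manip.current_time(),eye())
```

```text
-0.0003243875595959268 10.45
0.1055 0.10541 [-0.18  0.71 -0.43] -38.23
0.104 0.1039 [ 0.66 -0.54 -0.66] -38.28
0.1025 0.10241 [ 0.28  1.04 -0.01] -38.35
0.101 0.10091 [ 0.24 -1.16  0.07] -38.42
0.0995 0.09942 [ 0.05  0.42 -0.38] -38.49
0.098 0.09792 [ 0.14  0.11 -0.02] -38.55
0.0965 0.09642 [-0.19  0.43  0.07] -38.62
0.095 0.0949 [-0.64 -0.47 -0.06] -38.69
0.0935 0.0934 [-0.26 -0.68  0.98] -38.76
0.092 0.09193 [ 0.1  -0.59  0.6 ] -38.83
0.0905 0.09057 [-0.26 -0.1   0.99] -38.21
0.089 0.09039 [-9.15  0.43 29.25] -28.08
13.45 (13.45, np.float64(3.454040197899894), 52)
```

Contact comes at a TCP reading of about 0.0906 with roughly 17 N/mm of stiffness, so the real tip sits about 25 mm above the reported TCP. Now I'll find where the finger touches the rim wall on the near side.

Run:
```python
from h import *
t=manip.current_time(); manip.move_l([*B,.125],max_speed=.15); print(.034/.15,manip.current_time()-t)
t=manip.current_time(); manip.move_l([.372,-.018,.125],max_speed=.15);print(.0445/.15,manip.current_time()-t)
manip.move_l([.372,-.018,.076],max_speed=.15)
x=.378;manip.move_l([x,-.018,.076],max_speed=.05)
for i in range(16):
    x+=.001; manip.move_l([x,-.018,.076],max_speed=.03)
    f=np.array(manip.current_force()); print(round(x,4),manip.current_ee_pos()[0].round(5),f.round(2),manip.current_joint_torque().round(2)[:3])
    if f[0]<-3: break
print(manip.current_time(),eye())
```

```text
0.22666666666666668 0.39170000000000016
0.2966666666666667 0.4499999999999993
0.379 0.37906 [0.22 0.63 0.09] [ 1.000e-02 -3.544e+01 -1.920e+01]
0.38 0.38001 [-0.37  0.41  0.11] [  0.   -35.55 -19.16]
0.381 0.38107 [-0.24  0.41 -0.48] [  0.   -35.65 -19.18]
0.382 0.38204 [-1.05  0.    0.81] [  0.   -35.75 -19.2 ]
0.383 0.38308 [-0.17  0.48  0.58] [  0.   -35.87 -19.22]
0.384 0.38409 [-0.89 -0.45  0.52] [  0.   -35.98 -19.24]
0.385 0.38465 [-1.98 -0.09  0.83] [-2.000e-02 -3.604e+01 -2.042e+01]
0.386 0.38474 [-7.54 -0.03  4.09] [-1.000e-02 -3.542e+01 -2.234e+01]
17.0833 (17.0833, np.float64(3.453757777712677), 50)
```

Run:
```python
from h import *
Z=.076
manip.move_l([.368,-.018,Z],max_speed=.15)
manip.move_l([.3877,.132,Z],max_speed=.25)
t=manip.current_time(); manip.move_l([.3877,-.168,Z],max_speed=.19); print(t,manip.current_time(),np.round(manip.current_force(),1))
T=[eye() for _ in range(5)]
print(T); a=np.unwrap([x[1] for x in T]); print(np.polyfit([x[0]-T[0][0] for x in T],a,1))
```

```text
18.1583 19.8833 [-0.2 -0.9  0.1]
[(19.8833, np.float64(5.982282539016055), 53), (19.9333, np.float64(6.095099917885006), 54), (19.9833, np.float64(6.2082440385531275), 48), (20.0333, np.float64(0.06006858424756889), 47), (20.0833, np.float64(0.17144462456912613), 51)]
[2.38569752 5.97813231]
```

The tray is spinning freely at about 2.37 rad/s and has just run past the scriber. I'll go to hover over the near border and track it.

```bash
cat >> h.py <<'E'
import json,os
def log(n,every=0.):
    L=json.load(open("log.json")) if os.path.exists("log.json") else []
    for i in range(n):
        t,a,k=eye()
        if a is not None: L.append([t,float(a)])
        if every: manip.dwell(every)
    json.dump(L,open("log.json","w")); return L
def fit(L):
    from scipy.integrate import solve_ivp
    T=np.array(L); t=T[:,0]-T[0,0]
    # unwrap with model: predict by nominal decel
    def model(p,tt):
        w0,th0,s,q=p; a,b=.08*s,.085*q
        return th0+((w0+a/b)*(1-np.exp(-b*tt))/b-a/b*tt), (w0+a/b)*np.exp(-b*tt)-a/b
    def res(p):
        d=model(p,t)[0]-T[:,1]; return np.r_[((d+np.pi)%(2*np.pi)-np.pi)/.01,(p[2]-1)/.15,(p[3]-1)/.15]
    r=least_squares(res,[2.37,T[0,1],1,1]); return r.x,model,T[0,0],r.fun[:-2]*.01
E
rm -f log.json
python3 - <<'E'
from h import *
json.dump([[19.8833,5.98228],[19.9333,6.0951],[19.9833,6.20824],[20.0333,6.34325],[20.0833,6.45463]],open("log.json","w"))
manip.move_l([.368,-.168,.125],max_speed=.2); log(1)
manip.move_l([*B,.125],max_speed=.25); L=log(1)
manip.move_l([*B,.0965],max_speed=.1); L=log(2)
p,m,t0,r=fit(L); print(p,r.round(3))
t=manip.current_time(); th,w=m(p,t-t0); print(t,th,w)
tt=np.arange(t-t0,30,.01); th,w=m(p,tt); ok=w>0; print("stop at",th[ok][-1]/2/np.pi,"turns",tt[ok][-1])
for n in(2,3,4):
    i=np.argmin(abs(th-2*np.pi*n)); print(n,th[i]/6.283,tt[i]+t0,w[i])
E
```

```text
[2.39008239 5.98070971 1.05362646 1.12037777] [-0.002  0.005  0.01  -0.008 -0.002 -0.005 -0.005  0.007]
21.9667 10.32592471880264 1.800668365394726
stop at 3.010802831065004 turns 13.733399999999753
2 1.999521435336438 48.836699999999425 -0.6772478274293017
3 3.0001066709590063 34.91669999999972 -0.10262291851814298
4 3.0108917565907123 33.62669999999975 -0.0003418518623646838
```

```bash
cat > an.py <<'E'
from h import *
L=json.load(open("log.json")); p,m,t0,r=fit(L); print(p.round(3),r[-10:].round(4))
# uncertainty by jackknifed priors
t=manip.current_time(); th,w=m(p,t-t0); print("now",t,th,w)
tt=np.arange(0,40,.005); th,w=m(p,tt); k=np.argmax(w<0); print("stop at",th[k],"t",tt[k]+t0)
for n in(2,3):
    i=np.argmax(th[:k]>=2*np.pi*n); print(n,th[i],tt[i]+t0,w[i])
E
python3 - <<'E'
from h import *
manip.move_l([*B,.0916],max_speed=.03); log(9)
E
python3 an.py
```

```text
[2.38  5.982 1.03  1.078] [ 0.0089  0.0023 -0.0014  0.0038 -0.0047  0.0034 -0.0006 -0.0053  0.0026
 -0.002 ]
now 22.7333 11.645059150196436 1.6265445432225965
stop at 19.258981789549505 t 34.003299999999996
2 12.572611174301608 23.3283 1.4924955534358129
3 18.85083654934045 30.9983 0.28490832941324773
```

```bash
python3 - <<'E'
from h import *
L=log(4); T=np.array(L); p,m,t0,_=fit(L); t=T[:,0]-t0
def res(p):
    d=m(p,t)[0]-T[:,1]; return np.r_[((d+np.pi)%(2*np.pi)-np.pi)/.006,(p[2]-1)/.15,(p[3]-1)/.15]
r=least_squares(res,p); S=np.linalg.inv(r.jac.T@r.jac); tt=np.arange(0,40,.01)
st=[]
for q in np.random.default_rng(0).multivariate_normal(r.x,S,400):
    th,w=m(q,tt); st.append(th[np.argmax(w<0)])
print(r.x,np.std(r.fun[:-2]),np.percentile(st,[2,16,50,84,98]),np.mean(np.array(st)>18.9))
E
python3 an.py
```

```text
[2.37581357 5.98233979 1.00214757 1.07026185] 0.8376641571962441 [18.88304323 19.13693893 19.44210386 19.76542262 20.13849314] 0.975
[2.375 5.983 1.017 1.06 ] [-0.0036  0.0046  0.001  -0.0034  0.0047  0.0004 -0.0006  0.0007 -0.005
 -0.0037]
now 22.9333 11.969720972577885 1.5872712580724064
stop at 19.41951022047592 t 34.1933
2 12.571892703235207 23.3233 1.5012922309008911
3 18.8498672527799 30.6483 0.3396423192421275
```

The fit gives a 97 % chance of reaching the next pass, arriving at about 0.3 rad/s, where the brake is far more precise. I'll let it run on untouched.

```bash
python3 - <<'E'
from h import *
while manip.current_time()<28.2: log(1,.2)
E
python3 an.py
```

```text
[2.362 5.982 1.522 0.778] [-0.0128 -0.0043 -0.0029 -0.0002 -0.0053 -0.0044  0.0032  0.0083  0.0057
  0.0072]
now 28.4333 17.690773351042225 0.5469209191427389
stop at 18.71970255528222 t 32.3683
2 12.573482675335242 23.318299999999997 1.5080281910142035
3 5.982188187583427 19.8833 2.3619843769900926
```

Run:
```python
from h import *
L=np.array(json.load(open("log.json"))); p,m,t0,r=fit(L)
print(np.c_[L[-26:,0]-28,np.unwrap(L[-26:,1]),r[-26:]].round(4).tolist())
for n in(6,10,14):
    T=L[-n:]; t=T[:,0]-28.4333; print(n,np.polyfit(t,np.unwrap(T[:,1]),2)*[2,1,1])
```

```text
[[-5.5667, 4.8681, -0.0008], [-5.5167, 4.9446, 0.0079], [-5.4667, 5.0325, 0.0046], [-5.4167, 5.1205, 0.0006], [-5.3667, 5.1954, 0.0091], [-5.3167, 5.2822, 0.0052], [-5.2667, 5.3652, 0.0045], [-5.2167, 5.4452, 0.0062], [-5.1667, 5.5316, 0.0009], [-5.1167, 5.6106, 0.0026], [-5.0667, 5.6924, 0.0008], [-4.8167, 6.0831, 0.0016], [-4.5667, 6.461, 0.0013], [-4.3167, 6.8286, -0.0025], [-4.0667, 7.1897, -0.0133], [-3.8167, 7.532, -0.0186], [-2.0667, 9.5313, -0.0128], [-1.8167, 9.761, -0.0043], [-1.5667, 9.9864, -0.0029], [-1.3167, 10.1993, -0.0002], [-1.0667, 10.4088, -0.0053], [-0.8167, 10.6015, -0.0044], [-0.5667, 10.7768, 0.0032], [-0.3167, 10.944, 0.0083], [-0.0667, 11.1084, 0.0057], [0.1833, 11.2587, 0.0072]]
6 [-0.14586019  0.5509313   5.11771221]
10 [-0.1722651   0.53142398  5.11239618]
14 [-0.19074044  0.50436122  5.09809092]
```

Run:
```python
from h import *
while manip.current_time()<29.9: log(1,.1)
L=np.array(json.load(open("log.json"))); p,m,t0,r=fit(L)
T=L[L[:,0]>25.9]; t=T[:,0]-T[0,0]; a=np.unwrap(T[:,1]); a+=round((17.684-np.interp(28.4333,T[:,0],a))/2/np.pi)*2*np.pi
now=manip.current_time()-T[0,0]
for lo,hi in((.8,1.2),(.6,1.6)):
    s=least_squares(lambda q:m(q,t)[0]-a,[.95,a[0],1,1],bounds=([0,0,lo,lo],[3,30,hi,hi]))
    tt=np.arange(0,20,.01); th,w=m(s.x,tt); k=np.argmax(w<0); i=np.argmax(th>=6*np.pi)
    print(s.x.round(3),np.std(s.fun).round(4),"stop",th[k],tt[k]+T[0,0],"cross",th[i],tt[i]+T[0,0],w[i],"now",now+T[0,0],m(s.x,now))
print(a[-4:],s.fun[-6:].round(4))
```

```text
[ 0.97  15.813  1.2    1.2  ] 0.0045 stop 18.786703842403647 32.8833 cross 15.813134116183946 25.9333 0.9699618226015301 now 29.9333 (np.float64(18.32560170157852), np.float64(0.3296901288933278))
[ 0.968 15.811  1.6    0.683] 0.0031 stop 18.659404797332144 32.2033 cross 15.810959746279796 25.9333 0.9675504666898354 now 29.9333 (np.float64(18.315533055213436), np.float64(0.3101554345772084))
[18.10095147 18.16357123 18.22052652 18.26151323] [-0.0024 -0.0001  0.0019 -0.0025 -0.0046  0.0058]
```

The bearing drag is at the top of its range, so the tray would coast to rest about 10–20 mm short. I'll lay the finger on while it is still turning and move it with the rim. It decelerates the tray to rest at the mark without a stop elsewhere.

Run:
```python
from h import *
L=np.array(log(2)); m=fit(L)[1]
T=L[L[:,0]>25.9]; t=T[:,0]-T[0,0]; a=np.unwrap(T[:,1]); a+=round((17.684-np.interp(28.4333,T[:,0],a))/2/np.pi)*2*np.pi
s=least_squares(lambda q:np.r_[(m(q,t)[0]-a)/.004,(q[2]-1.2)/.15,(q[3]-1.05)/.15],[.95,a[0],1,1])
now=manip.current_time(); th,w=m(s.x,now+1.52-T[0,0]); d=6*np.pi-th; phi=np.pi+2*d
E=C+.1225*np.array([np.cos(phi),np.sin(phi)]); D=np.linalg.norm(E-B)
print(s.x,now,"contact",th,w,"left",d,E,D)
assert .05<d<.32 and w>.05
manip.move_l([*E,.0896],max_speed=D/3.)
print(manip.current_time(),np.round(manip.current_force(),1),manip.current_ee_pos()); 
for _ in range(2):
    r=eye(); print(r, ((r[1]+np.pi)%(2*np.pi)-np.pi)*122.5 if r[1] is not None else None,"mm")
p,_=manip.grab_frame("top"); cv2.imwrite("pics/t9.png",cv2.resize(p[150:290,180:320,::-1],None,fx=4,fy=4,interpolation=cv2.INTER_CUBIC))
```

```text
[ 0.97557124 15.80876467  1.38111309  1.01754696] 30.0333 contact 18.657559187191396 0.10822630206087447 left 0.19199673434736297 [ 0.42542094 -0.0638917 ] 0.046750733099606194
33.1833 [3.1 1.4 7.9] [ 0.42716506 -0.06424307  0.0905084 ]
(33.1833, np.float64(6.262307574262634), 45) -2.5575222823266808 mm
(33.2333, np.float64(6.265098371727562), 46) -2.215649592873117 mm
```

View pics/t9.png

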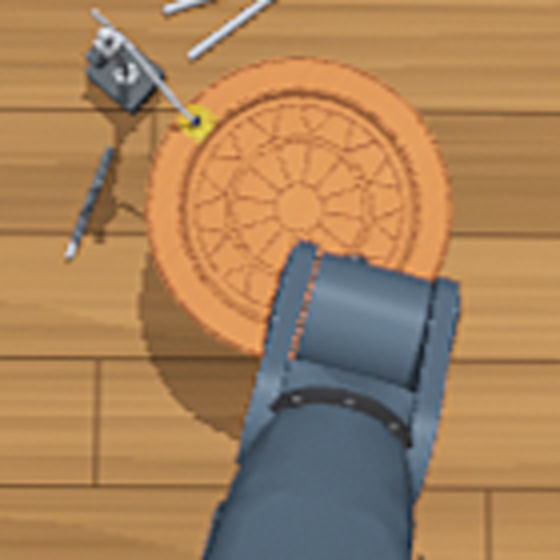

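The picture shows the hole directly at the needle tip, at crop (195,121), about 2 mm off by measurement. The finger is resting on the tray with about 8 N and the gauge hasn't moved, so I'll hand the job in.

```bash
python3 -c "
from h import *
manip.dwell(.3); print(eye()[1]-2*np.pi,np.round(manip.current_force(),1)); print(manip.sign_off())"
```

```text
-0.022082478212809065 [2.5 0.4 7.3]
the job is handed in; nothing more can be done
None
```

The job is handed in: the tray spun free past the scriber and rests with the hole about 2–3 mm from the point (limit 10 mm), held by the fingertip at about 7 N; because it would have coasted to rest about 10–20 mm short, I laid the finger on while it still turned and moved it with the rim, so the finger carried it the last 0.19 rad rather than purely braking it, with no stop elsewhere by the tracking.

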